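# Hang the tube carrier on the rail and slide it to the pointer

## Task

Pick up the tube carrier, keep it upright, hook it over the open part of the rail (the part with no bar above it) and let go so that it hangs freely. Then slide it along the rail, under the keeper bar, until the centre line of its grip tab is in line with the white pointer, and leave it hanging there at rest. Do not disturb the bottle, jar and box standing nearby.

Things in the scene. Friction and masses are not known exactly. Their poses are not given: they have to be found in the camera images.
- stand: Fixed grey stand. Straight steel rail, 10 mm in diameter, axis 210 mm above the table, along the stand's y from -218 to +218 mm between two posts (14 mm wide). Origin on the table under the rail's middle. Open above from y = -218 to 0; a keeper bar covers the rest. The -y post is 218 mm high. Feet reach 40 mm to either side in x at both ends, joined by a flat bar 22 mm wide, 8 mm high.
- rail_open (a point): Point on the rail's axis in the middle of its open part, 110 mm from the rail's middle towards -y of the stand; axes as the stand's (y along the rail, z up).
- mark (a point): Point on the rail's axis exactly below the white pointer; axes as the stand's (y along the rail, z up). The pointer is a white clip 16 mm wide over the keeper bar, top 280 mm above the table; its blade hangs on the far (+x) side, 33 to 36 mm beyond the rail axis, its pointed tip about 248 mm above the table.
- carrier: Loose hanging carrier, 0.2 to 0.45 kg, 217 mm tall, standing upright. Origin at the underside below the hook's middle; z up, y along the hook, x from back plate to lip. White tray 56 (x) by 70 (y) by 46 mm, x = -20 to +37 mm, with three fixed capped tubes, tops at 95 mm. A steel back plate, 70 mm wide, x = -14 to -9 mm, rises to the hook. Hung, its underside is 40 mm above the table.
- tab (a point): Centre of the upper part of the carrier's upright grip tab, 205 mm above the carrier's underside; the tab is a grey plate on top of the hook roof, 12 mm thick (along x), 40 mm wide (along y), 36 mm high (181 to 217 mm), with a dark centre line. Axes as the carrier's.
- hook (a point): Middle of the underside of the hook's flat roof (28 by 70 mm, 6 mm thick), 175 mm above the carrier's underside; lies on the rail's top when hung (215 mm above the table). Mouth 18 mm wide between back plate and lip, open downwards and at both ends in y; the lip (x = 9 to 14 mm) reaches down 18 mm below this point. Axes as the carrier's.
- spray_bottle: Bystander: brown bottle with white cap, 54 mm in diameter, 140 mm tall; origin at the centre of its underside.
- pill_jar: Bystander: white jar, 66 mm in diameter, 75 mm tall; origin at the centre of its underside.
- lancet_box: Bystander: white paper box with an orange band, 60 by 110 by 75 mm tall; origin at the centre of its underside.
- keeper_end (a point): Free end of the aluminium keeper bar, at the stand's y = 0. The bar is 12 mm wide (x), 12 mm high, parallel above the rail from here to the +y post; underside 265, top 277 mm above the table. Under it there is no room to hook or unhook the carrier or to hold its tab, which passes 8 mm below it. Axes as the stand's.
- flange (a point): Centre of the outer face of the carrier's -y side flange, good to push on. Two flanges, 3 mm thick, outer faces at y = -35 and +35 mm, stand out from the back plate from x = -14 to -38 mm, 126 to 191 mm above the carrier's underside. Axes as the carrier's.

How it is judged:
On the way:
1. the carrier hangs by its hook on the open part of the rail, let go by the gripper (z of hook in the frame of rail_open between -0.002 and 0.012 m and x of hook in the frame of rail_open between -0.012 and 0.012 m and y of hook in the frame of rail_open between -0.11 and 0.12 m and contact force between carrier and stand above 0.5 N and contact force between carrier and the arm below 0.1 N and contact force between carrier and the fingers below 0.1 N), for 0.2 s.
At the end, for the whole second after the job is handed in: The carrier hangs by its hook on the rail, upright within 0.2 rad and at rest, the middle of its hook within 10 mm of the pointer along the rail (y of hook in the frame of mark between -0.01 and 0.01 m and z of hook in the frame of mark between -0.002 and 0.012 m and x of hook in the frame of mark between -0.012 and 0.012 m and contact force between carrier and stand above 0.5 N and angle between carrier's own z axis and vertical below 0.2 rad and linear speed of carrier below 0.03 m/s); the robot touches nothing.
It fails at once if the carrier was tipped by more than 0.6 rad (angle between carrier's own z axis and vertical above 0.6 rad).
It fails at once if the bottle, the jar or the box was moved by more than 30 mm (distance of any of spray_bottle, pill_jar, lancet_box from where it was at the start of the episode above 0.03 m).
It also fails if it takes over 62 s, if anything falls off the work surface, if the arm or the gripper's body presses on something with over 40 N, if the wrist force passes 120 N, or if a joint passes its speed limit or range.

## Robot

A 6-joint arm with a two-finger parallel gripper is mounted at the origin on the work surface. World frame = base frame: x ahead of the robot, y to its left, z up, the work surface at z = 0. Lengths are in m, angles in rad, forces in N, time in s.
With the tool pointing down it reaches from about 0.325 to 0.925 m from the base axis. Payload 3.1 kg.
Tool frame: the origin (TCP) lies midway between the tips of the shut fingers; the grasp point (between the pads) lies 19 mm behind it (robot.grasp_offset is the z of the grasp point in the tool frame, in m); z points along the fingers, y is the direction in which the jaws open and shut (so a half turn about z gives the same grasp; the last joint's range is limited). The gripper opens to 85 mm and grips with 20 to 120 N. Pads are 22 mm wide; open, the fingers measure 114 mm over their backs; the gripper's body (76 mm by 85 mm) begins 54 mm behind the grasp point. The pads swing forward as they close: fully open they stand 13 mm farther back than shut.
Start: joints at [-1.429, 0.217, 1.613, -0, 1.311, -0.112], TCP at [0.157, -0.605, 0.231] pointing down, gripper open.
Joint ranges: [-2.75, 2.75], [-0.78, 2.1], [0.31, 2.55], [-1.13, 4.27], [0.13, 2.63], [-2.58, 2.58]. Speed limits (rad/s): [2.79, 2.79, 3.14, 3.14, 3.14, 3.14].

## Interface

Orientations are given as a rotation vector (axis times angle).
In Python, from cell import robot gives the robot as it stands. The module is installed in compiled form; this text tells all that it offers.
- The arm moves only by the tool servo_tool, never from a script. Its argument "increments" is a list of rows, each an object of numbers: "tx", "ty", "tz": the shift along the tool's x, y, z scaled (see below); "wx", "wy", "wz": the turn, a rotation vector about the tool's x, y, z scaled (see below); "jaw": the closure in counts, from 0 (fully open) to 255 (shut). In form: [{"tx": .., "ty": .., "tz": .., "wx": .., "wy": .., "wz": .., "jaw": ..}, ...]. A call has 1 to 12 rows; each row is the pose to reach, as a shift and turn from the pose commanded when the call began, along the tool's axes at that moment; what a row does not reach only later rows make up. The controller multiplies each number of a shift by 0.8 m and each number of a turn by 90 degrees. A row lasts 1/12 s, in which the tool goes at most 41.7 mm and 7.16 degrees, less where a joint would pass 70% of its speed; a pose out of reach is approached as far as the arm can. A call with a number of a shift or a turn outside -1 to 1 is refused whole. A call with a gripper value outside its range is refused whole. The fingers move at their own pace and stop on an object; "newtons" is the grip in N (left out, the last holds). Time passes only in rows, so rows that repeat a pose let the fingers close. It gives the time, the measured TCP pose, the force and the opening at its end, in the units of the state.
- robot.state(): the state, without advancing time (a new reading comes with each control period).
- robot.grab_frame(name): name is "scene" or "side" or "wrist"; returns (picture, depth): 480x640x3 uint8, red, green, blue; 480x640 float32, m along the optical axis (not along the pixel's ray), 0 where there is no reading.
- robot.get_calibration(name): a dict with "fx", "fy", "cx", "cy" (pixels), "view" (4x4, takes a point from world to camera coordinates); the wrist camera has in their place "mount" (4x4, takes a point from camera to tool coordinates, whose origin is the TCP and whose axes are the flange's). Camera axes: x right, y up, looking along -z (the intrinsics and any distortion apply to the point x, -y, -z); pixel columns grow to the right and rows downward; lengths in m; the calibration is good to about 2 mm. A picture is of the moment at which its call begins: read the wrist's pose just before it. get_calibration takes no time and is no camera call.
- robot.finish_job(): hands the job in, once; it reports no verdict.
The state is a dict: "time": time; "joints": joint angles; "qvel": joint speeds; "joint_torque": joint torques, N m; "position": TCP position; "tcp_rot": TCP orientation; "ft_force": force on the tool from outside, world axes, zero at the start; "wrist_torque": the same for the moment, N m; "gripper_width": finger opening in m.
Only numpy, scipy, OpenCV 4.12 (cv2) and the standard library are available. Lean on these libraries where they do the work, as an engineer would, in place of code of your own. Each camera call takes 0.05 s, during which the arm holds its last target. There are 200 camera calls.

## Working session

There is one attempt and no reset: what is moved stays moved. The work goes in short steps, Python scripts to look and compute and a tool call to move; the robot and the scene stay as the last step left them, time stands still between calls to the robot, and variables do not carry over. Pictures are saved under pics/ and viewed, about 8 in all and at most 12, crops included, and the job is handed in when it is done.

Besides the shell and the picture viewer there is one more tool, called after "Emit:" by a JSON object that holds its "method" and its "body". servo_tool: Moves the arm, as the interface text tells. Shifts and turns lie within -1 to 1; 1 stands for 0.8 m of shift or 90 degrees of turn. Its arguments: {"type":"object","properties":{"increments":{"type":"array","items":{"type":"object","properties":{"tx":{"type":"number","minimum":-1,"maximum":1},"ty":{"type":"number","minimum":-1,"maximum":1},"tz":{"type":"number","minimum":-1,"maximum":1},"wx":{"type":"number","minimum":-1,"maximum":1},"wy":{"type":"number","minimum":-1,"maximum":1},"wz":{"type":"number","minimum":-1,"maximum":1},"jaw":{"type":"number"}}}},"newtons":{"type":"number"}},"required":["increments"]}

```bash
mkdir -p pics
cat > h.py <<'E'
import numpy as np, cv2
from cell import robot
from scipy.spatial.transform import Rotation as R
def grab(n, save=None):
    st=robot.state(); im,d=robot.grab_frame(n); c=robot.get_calibration(n)
    if 'view' in c: T=np.linalg.inv(np.array(c['view']))
    else:
        W=np.eye(4); W[:3,:3]=R.from_rotvec(st['tcp_rot']).as_matrix(); W[:3,3]=st['position']; T=W@np.array(c['mount'])
    if save: cv2.imwrite(save, cv2.cvtColor(im,cv2.COLOR_RGB2BGR))
    return im,d,c,T
def cloud(d,c,T):
    v,u=np.mgrid[:480,:640]
    P=np.stack([(u-c['cx'])/c['fx']*d,-(v-c['cy'])/c['fy']*d,-d],-1)
    W=P@T[:3,:3].T+T[:3,3]; W[d==0]=np.nan
    return W
def ray(u,v,c,T): 
    r=T[:3,:3]@np.array([(u-c['cx'])/c['fx'],-(v-c['cy'])/c['fy'],-1]); return T[:3,3],r
def onz(u,v,z,c,T):
    o,r=ray(u,v,c,T); return o+r*(z-o[2])/r[2]
E
python3 - <<'E'
from h import *
ims=[]
for n in ['scene','side']:
    im,d,c,T=grab(n,f'pics/{n}0.png'); print(n,{k:v for k,v in c.items() if k!='view'},T.round(3).tolist(),(d>0).mean())
    np.savez(f'{n}0.npz',im=im,d=d,T=T,W=cloud(d,c,T))
s=robot.state(); print(s['position'],s['tcp_rot'],s['ft_force'],s['time'],robot.grasp_offset)
E
```

```text
scene {'fx': 469.4003883676678, 'fy': 469.4003883676678, 'cx': 314.97250701428607, 'cy': 242.36109622032166} [[-0.406, -0.75, 0.522, 1.013], [0.914, -0.341, 0.22, 0.165], [0.013, 0.566, 0.824, 0.983], [0.0, 0.0, 0.0, 1.0]] 0.9959765625
side {'fx': 541.6315808553337, 'fy': 541.6315808553337, 'cx': 328.27085520177695, 'cy': 244.0985873721804} [[-0.965, 0.195, -0.174, 0.339], [-0.261, -0.733, 0.628, 0.607], [-0.005, 0.652, 0.758, 0.948], [0.0, 0.0, 0.0, 1.0]] 0.9961946614583334
[ 0.15685693 -0.60422137  0.23004056] [-3.11409670e+00 -3.97307445e-01  1.78350665e-05] [-0.56995186 -0.57632474  0.25772522] 0.1 -0.0187
```

View pics/scene0.png

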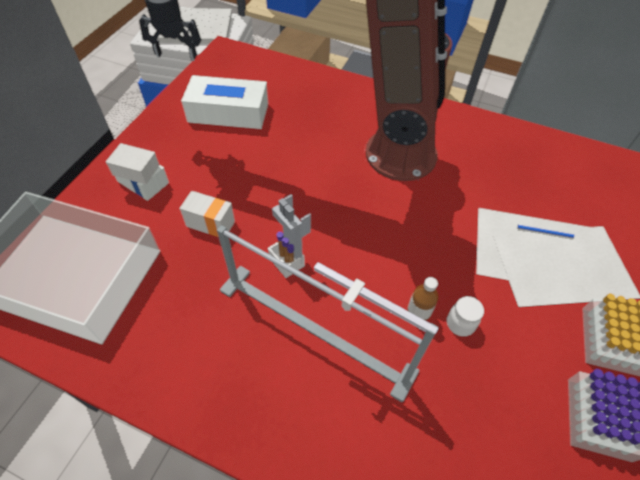

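View pics/side0.png

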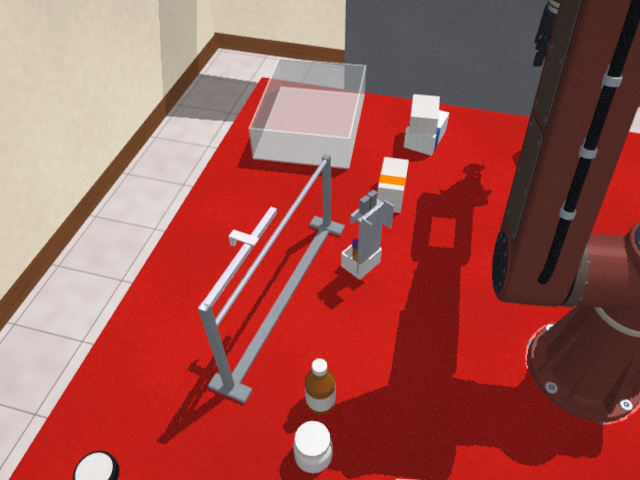

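The scene view shows the rail from post (225,235) to post (435,330), the keeper's free end at (318,267), the pointer at (353,293) and the carrier at (290,235). The box is at (207,213), the bottle at (425,300) and the jar at (466,316). The side view shows the carrier at (367,235) on the robot's side of the rail and the pointer at (242,237).

Run:
```python
from h import *
for n in ['scene','side']:
    z=np.load(n+'0.npz'); W=z['W']; im=z['im'].astype(int); 
    red=(im[...,0]>1.8*im[...,1]+30)
    ok=np.isfinite(W[...,2])&~red&(W[...,0]>0.25)&(W[...,0]<0.95)&(abs(W[...,1])<0.6)
    print(n)
    m=(ok&(W[...,2]>0.03)&(W[...,2]<0.32)).astype(np.uint8)
    k,l,st,ce=cv2.connectedComponentsWithStats(m)
    for i in range(1,k):
        if st[i,4]>60:
            p=W[l==i]; print(i,st[i].tolist(),'min',p.min(0).round(3),'max',p.max(0).round(3),'med',np.median(p,0).round(3))
    # height-sliced
    for lo,hi in [(0.2,0.222),(0.262,0.275),(0.275,0.279),(0.2785,0.29)]:
        q=W[ok&(W[...,2]>lo)&(W[...,2]<hi)&(W[...,0]>.4)]
        if len(q)<5: continue
        mu=q.mean(0); u,s,v=np.linalg.svd(q-mu,full_matrices=False); t=(q-mu)@v[0]
        print(lo,hi,len(q),'mu',mu.round(4),'dir',v[0].round(4),'ext',t.min().round(3),t.max().round(3),'spread',((q-mu)@v[1]).std().round(4))
```

```text
scene
1 [124, 149, 41, 44, 1058] min [ 0.371 -0.6    0.03 ] max [ 0.453 -0.548  0.113] med [ 0.419 -0.564  0.085]
2 [179, 191, 259, 193, 7253] min [ 0.414 -0.429  0.03 ] max [0.659 0.226 0.284] med [ 0.498 -0.09   0.166]
3 [8, 211, 148, 128, 3701] min [ 0.573 -0.6    0.03 ] max [ 0.852 -0.413  0.104] med [ 0.72  -0.436  0.071]
4 [587, 293, 43, 70, 2202] min [0.302 0.543 0.03 ] max [0.439 0.6   0.099] med [0.378 0.571 0.078]
5 [449, 297, 34, 35, 881] min [0.43  0.262 0.03 ] max [0.493 0.326 0.08 ] med [0.471 0.292 0.074]
7 [574, 369, 51, 80, 3186] min [0.49  0.535 0.03 ] max [0.627 0.6   0.1  ] med [0.562 0.564 0.081]
0.2 0.222 1412 mu [ 0.5964 -0.0124  0.2131] dir [0.246  0.9693 0.0014] ext -0.218 0.242 spread 0.0351
0.262 0.275 405 mu [0.6343 0.1144 0.2705] dir [ 0.1343  0.9909 -0.0021] ext -0.119 0.111 spread 0.0086
0.275 0.279 852 mu [0.6289 0.1163 0.277 ] dir [0.1391 0.9903 0.0012] ext -0.122 0.11 spread 0.0071
0.2785 0.29 286 mu [0.6338 0.0959 0.2799] dir [ 0.0613  0.9981 -0.0071] ext -0.091 0.13 spread 0.0127
side
1 [198, 89, 161, 298, 6639] min [ 0.564 -0.6    0.03 ] max [0.85
[... 176 characters left out ...]
] min [ 0.414 -0.431  0.03 ] max [ 0.512 -0.086  0.22 ] med [ 0.453 -0.148  0.077]
4 [305, 359, 31, 51, 1198] min [0.443 0.171 0.03 ] max [0.496 0.224 0.144] med [0.466 0.208 0.092]
5 [294, 421, 39, 48, 1448] min [0.424 0.263 0.03 ] max [0.489 0.325 0.079] med [0.454 0.3   0.073]
0.2 0.222 1381 mu [0.5904 0.0011 0.2123] dir [ 2.734e-01  9.619e-01 -4.000e-04] ext -0.234 0.229 spread 0.0377
0.262 0.275 538 mu [0.6254 0.1272 0.271 ] dir [ 0.139   0.9903 -0.0044] ext -0.133 0.098 spread 0.0075
0.275 0.279 777 mu [0.6275 0.1141 0.2767] dir [ 0.1234  0.9923 -0.0029] ext -0.121 0.111 spread 0.0089
0.2785 0.29 144 mu [0.6289 0.0804 0.2795] dir [ 0.068   0.9977 -0.0023] ext -0.072 0.144 spread 0.0129
```

Run:
```python
import cv2
a=cv2.imread('pics/scene0.png')[180:400,190:490]; a=cv2.resize(a,(800,587),interpolation=cv2.INTER_CUBIC); cv2.imwrite('pics/c1.png',a)
b=cv2.imread('pics/side0.png')[150:300,190:390]; b=cv2.resize(b,(800,600),interpolation=cv2.INTER_CUBIC); cv2.imwrite('pics/c2.png',b)
```

```text
(no output)
```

View pics/c1.png

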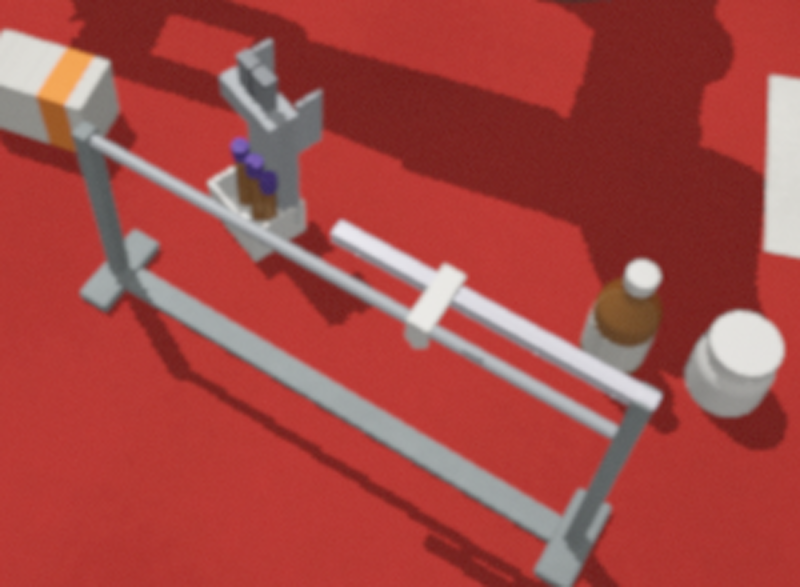

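View pics/c2.png

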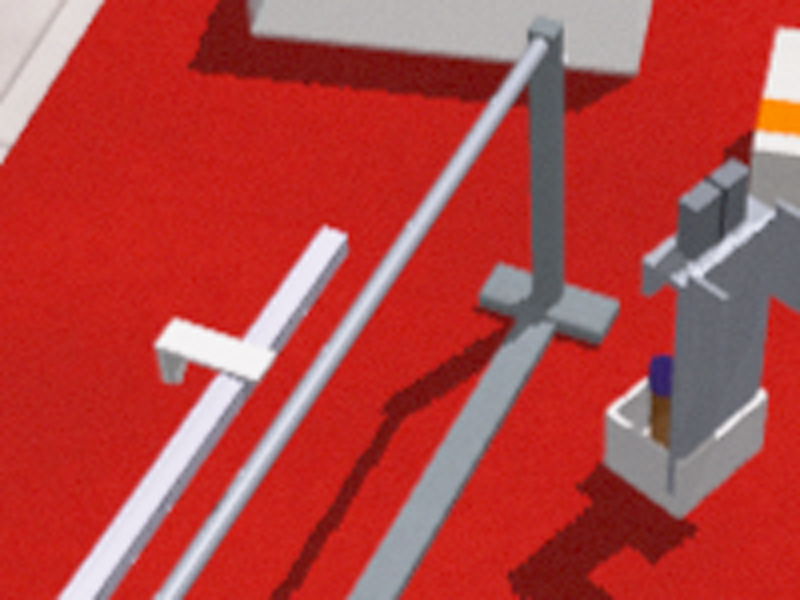

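The crops show the carrier turned relative to the rail: lip towards the stand and towards -y, flanges towards the robot. The pointer clip points away from the robot. Next I fit the details.

Run:
```python
from h import *
for n in ['scene','side']:
    z=np.load(n+'0.npz'); W=z['W']; im=z['im'].astype(int)
    red=(im[...,0]>1.8*im[...,1]+30); P=W[np.isfinite(W[...,2])&~red]
    print(n)
    def sel(lo,hi,x0,x1,y0,y1): return P[(P[:,2]>lo)&(P[:,2]<hi)&(P[:,0]>x0)&(P[:,0]<x1)&(P[:,1]>y0)&(P[:,1]<y1)]
    q=sel(.2,.219,.53,.7,-.2,.2)
    mu=q.mean(0);v=np.linalg.svd(q-mu,full_matrices=False)[2][0]; v*=np.sign(v[1])
    print('rail',len(q),mu.round(4),'x@y0',(mu[0]-v[0]/v[1]*mu[1]).round(4),'yaw',np.degrees(np.arctan2(-v[0],v[1])).round(2),'z',mu[2].round(4), np.abs((q-mu)@[v[1],-v[0],0]).max().round(4))
    yh=v/np.linalg.norm(v); xh=np.array([yh[1],-yh[0],0])
    r0=np.array([mu[0]-v[0]/v[1]*mu[1],0,0])
    s=sel(.03,.3,.5,.75,-.35,.35)-r0; X=s@xh;Y=s@yh
    k=(s[:,2]>.269)&(abs(X)<.02); print('keeper X',np.percentile(X[k],[2,50,98]).round(4),'Y',np.percentile(Y[k],[0.5,99.5]).round(4))
    k=(s[:,2]>.262)&(abs(X)>.012)&(abs(X)<.045); print('clip',k.sum(),'X',np.percentile(X[k],[2,50,98]).round(4),'Y',np.percentile(Y[k],[2,50,98]).round(4),Y[k].mean().round(4))
    k=(s[:,2]>.1)&(s[:,2]<.2)&(abs(X)<.012); 
    for sg in (-1,1):
        kk=k&(sg*Y>.15); print('post',kk.sum(),np.percentile(Y[kk],[2,50,98]).round(4),'X',np.percentile(X[kk],[2,98]).round(4))
    for nm,(lo,hi) in dict(tabtop=(.2145,.2195),tab=(.19,.222),roof=(.177,.184)).items():
        q=sel(lo,hi,.40,.53,-.2,-.05)[:,:2]
        if len(q)<5: continue
        (c,sz,a)=cv2.minAreaRect(q.astype(np.float32)); print(nm,len(q),'rect',np.round(c,4),np.round(sz,4),a,'mean',q.mean(0).round(4),'rng',q.min(0).round(3),q.max(0).round(3))
    q=sel(.10,.16,.40,.53,-.2,-.05); 
    nb=sel(.03,.15,.4,.52,.16,.24); print('bottle',nb.min(0).round(3),nb.max(0).round(3))
    nb=sel(.03,.09,.38,.56,-.45,-.25); print('box',nb.min(0).round(3),nb.max(0).round(3))
```

```text
scene
rail 1060 [0.6127 0.0107 0.2133] x@y0 0.6111 yaw -8.57 z 0.2133 0.0066
keeper X [-0.0087  0.0007  0.0156] Y [-0.0018  0.2276]
clip 165 X [-0.013   0.0273  0.0347] Y [0.0721 0.0802 0.0879] 0.0801
post 239 [-0.2335 -0.2228 -0.2208] X [-0.0075  0.0076]
post 177 [0.2146 0.2211 0.2281] X [0.0044 0.0073]
tabtop 79 rect [ 0.4671 -0.135 ] [0.0423 0.0122] 60.430152893066406 mean [ 0.4672 -0.1343] rng [ 0.453 -0.155] [ 0.479 -0.115]
tab 219 rect [ 0.4536 -0.1276] [0.0707 0.0442] 59.90525817871094 mean [ 0.467  -0.1314] rng [ 0.418 -0.155] [ 0.481 -0.088]
roof 236 rect [ 0.457 -0.129] [0.0706 0.0521] 60.766143798828125 mean [ 0.4703 -0.1277] rng [ 0.418 -0.171] [ 0.495 -0.087]
bottle [0.451 0.171 0.03 ] [0.502 0.225 0.144]
box [ 0.414 -0.429  0.03 ] [ 0.484 -0.313  0.08 ]
side
rail 984 [0.6108 0.0245 0.2125] x@y0 0.6071 yaw -8.57 z 0.2125 0.0071
keeper X [-0.0072 -0.0002  0.015 ] Y [-0.0039  0.2257]
clip 145 X [0.0124 0.0271 0.0374] Y [0.0691 0.079  0.0861] 0.0786
post 277 [-0.2346 -0.2251 -0.2217] X [-0.0074  0.0084]
post 376 [0.2131 0.2247 0.2264] X [-0.0075  0.0075]
tabtop 88 rect [ 0.4641 -0.1368] [0.0406 0.0136] 64.27869415283203 mean [ 0.4641 -0.1363] rng [ 0.45  -0.157] [ 0.478 -0.116]
tab 260 rect [ 0.4542 -0.1289] [0.0721 0.0425] 66.63848114013672 mean [ 0.4628 -0.1322] rng [ 0.422 -0.16 ] [ 0.479 -0.087]
roof 276 rect [ 0.4549 -0.1311] [0.0733 0.0528] 60.94698715209961 mean [ 0.4598 -0.1286] rng [ 0.415 -0.17 ] [ 0.493 -0.088]
bottle [0.443 0.171 0.03 ] [0.496 0.224 0.144]
box [ 0.414 -0.431  0.03 ] [ 0.48  -0.315  0.081]
```

```bash
cat >> h.py <<'E'
def go(pos, yaw, tilt=0.0):
    """numbers for the move: tool down, tool y at world angle yaw (deg), then tilted about tool y... printed in row units"""
    s=robot.state(); R0=R.from_rotvec(s['tcp_rot']); a=np.radians(yaw)
    y=np.array([np.cos(a),np.sin(a),0]); z=np.array([0,0,-1.]); x=np.cross(y,z)
    Rt=R.from_matrix(np.stack([x,y,z],1))*R.from_euler('x',tilt,degrees=True)
    t=R0.inv().apply(np.array(pos)-s['position'])/0.8; w=np.degrees((R0.inv()*Rt).as_rotvec())/90
    print('t=%.2f'%s['time'],'pos',s['position'].round(4),'ft',s['ft_force'].round(2),'w',round(s['gripper_width'],4))
    print('tx %.4f ty %.4f tz %.4f | wx %.4f wy %.4f wz %.4f | dist %.1f mm turn %.1f deg'%(*t,*w,np.linalg.norm(t)*800,np.linalg.norm(w)*90))
E
python3 - <<'E'
from h import *
go([.4655,-.136,.31],-29.5)
print(np.round(robot.get_calibration('wrist')['mount'],3))
E
```

```text
t=0.10 pos [ 0.1569 -0.6042  0.23  ] ft [-0.57 -0.58  0.26] w 0.0851
tx 0.5204 ty -0.4699 tz -0.0988 | wx -0.0013 wy -0.0007 wz -0.5107 | dist 566.5 mm turn 46.0 deg
[[-0.001  0.946  0.325  0.084]
 [ 1.     0.001 -0.    -0.   ]
 [-0.001  0.325 -0.946 -0.141]
 [ 0.     0.     0.     1.   ]]
```

Emit:
{"method": "servo_tool", "body": {"increments": [{"tz":-0.1,"jaw":0},{"tz":-0.1,"jaw":0},{"tx":0.52,"ty":-0.47,"tz":-0.1,"wx":-0.001,"wz":-0.51,"jaw":0},{"tx":0.52,"ty":-0.47,"tz":-0.1,"wx":-0.001,"wz":-0.51,"jaw":0},{"tx":0.52,"ty":-0.47,"tz":-0.1,"wx":-0.001,"wz":-0.51,"jaw":0},{"tx":0.52,"ty":-0.47,"tz":-0.1,"wx":-0.001,"wz":-0.51,"jaw":0},{"tx":0.52,"ty":-0.47,"tz":-0.1,"wx":-0.001,"wz":-0.51,"jaw":0},{"tx":0.52,"ty":-0.47,"tz":-0.1,"wx":-0.001,"wz":-0.51,"jaw":0},{"tx":0.52,"ty":-0.47,"tz":-0.1,"wx":-0.001,"wz":-0.51,"jaw":0},{"tx":0.52,"ty":-0.47,"tz":-0.1,"wx":-0.001,"wz":-0.51,"jaw":0},{"tx":0.52,"ty":-0.47,"tz":-0.1,"wx":-0.001,"wz":-0.51,"jaw":0},{"tx":0.52,"ty":-0.47,"tz":-0.1,"wx":-0.001,"wz":-0.51,"jaw":0}]}}

```text
$.increments[0]: bad value
```

Run:
```python
from h import *
go([.4655,-.136,.31],-29.5)
```

```text
t=0.10 pos [ 0.1569 -0.6042  0.23  ] ft [-0.57 -0.58  0.26] w 0.0851
tx 0.5204 ty -0.4699 tz -0.0988 | wx -0.0013 wy -0.0007 wz -0.5107 | dist 566.5 mm turn 46.0 deg
```

Emit:
{"method": "servo_tool", "body": {"increments": [{"tx":0,"ty":0,"tz":-0.1,"wx":0,"wy":0,"wz":0,"jaw":0},{"tx":0,"ty":0,"tz":-0.1,"wx":0,"wy":0,"wz":0,"jaw":0},{"tx":0.52,"ty":-0.47,"tz":-0.1,"wx":0,"wy":0,"wz":-0.51,"jaw":0},{"tx":0.52,"ty":-0.47,"tz":-0.1,"wx":0,"wy":0,"wz":-0.51,"jaw":0},{"tx":0.52,"ty":-0.47,"tz":-0.1,"wx":0,"wy":0,"wz":-0.51,"jaw":0},{"tx":0.52,"ty":-0.47,"tz":-0.1,"wx":0,"wy":0,"wz":-0.51,"jaw":0},{"tx":0.52,"ty":-0.47,"tz":-0.1,"wx":0,"wy":0,"wz":-0.51,"jaw":0},{"tx":0.52,"ty":-0.47,"tz":-0.1,"wx":0,"wy":0,"wz":-0.51,"jaw":0},{"tx":0.52,"ty":-0.47,"tz":-0.1,"wx":0,"wy":0,"wz":-0.51,"jaw":0},{"tx":0.52,"ty":-0.47,"tz":-0.1,"wx":0,"wy":0,"wz":-0.51,"jaw":0},{"tx":0.52,"ty":-0.47,"tz":-0.1,"wx":0,"wy":0,"wz":-0.51,"jaw":0},{"tx":0.52,"ty":-0.47,"tz":-0.1,"wx":0,"wy":0,"wz":-0.51,"jaw":0}]}}

```text
time: 1.1
position: [0.3864, -0.2548, 0.3109]
tcp_rot: [-2.715, -1.581, -0.0]
ft_force: [0.6, -0.0, -0.5]
gripper_width: 0.0855
```

Run:
```python
from h import *
go([.4655,-.136,.31],-29.5)
```

```text
t=1.10 pos [ 0.3864 -0.2548  0.3109] ft [ 0.61 -0.02 -0.53] w 0.0855
tx 0.1780 ty 0.0126 tz 0.0012 | wx -0.0001 wy -0.0001 wz -0.0009 | dist 142.7 mm turn 0.1 deg
```

Emit:
{"method": "servo_tool", "body": {"increments": [{"tx":0.178,"ty":0.0126,"tz":0,"wx":0,"wy":0,"wz":0,"jaw":0},{"tx":0.178,"ty":0.0126,"tz":0,"wx":0,"wy":0,"wz":0,"jaw":0},{"tx":0.178,"ty":0.0126,"tz":0,"wx":0,"wy":0,"wz":0,"jaw":0},{"tx":0.178,"ty":0.0126,"tz":0,"wx":0,"wy":0,"wz":0,"jaw":0},{"tx":0.178,"ty":0.0126,"tz":0,"wx":0,"wy":0,"wz":0,"jaw":0},{"tx":0.178,"ty":0.0126,"tz":0,"wx":0,"wy":0,"wz":0,"jaw":0}]}}

```text
time: 1.6
position: [0.465, -0.1372, 0.3107]
tcp_rot: [-2.712, -1.585, 0.002]
ft_force: [-0.1, -0.1, -0.2]
gripper_width: 0.0853
```

Run:
```python
from h import *
go([.4655,-.136,.31],-29.5)
im,d,c,T=grab('wrist','pics/w1.png'); W=cloud(d,c,T); im=im.astype(int)
print((d>0).mean())
red=(im[...,0]>1.8*im[...,1]+30); P=W[np.isfinite(W[...,2])&~red]
for nm,(lo,hi) in dict(tabtop=(.213,.2205),roof=(.175,.186)).items():
    k=(P[:,2]>lo)&(P[:,2]<hi)&(P[:,0]>.4)&(P[:,0]<.53)&(P[:,1]>-.2)&(P[:,1]<-.05); q=P[k][:,:2]
    if len(q)<5: continue
    print(nm,len(q),cv2.minAreaRect(q.astype(np.float32)),q.mean(0),np.median(P[k][:,2]))
```

```text
t=1.60 pos [ 0.465  -0.1372  0.3107] ft [-0.13 -0.11 -0.2 ] w 0.0853
tx 0.0016 ty -0.0001 tz 0.0009 | wx -0.0007 wy 0.0005 wz 0.0011 | dist 1.5 mm turn 0.1 deg
0.9958561197916667
tabtop 1203 ((0.4657725989818573, -0.1366099864244461), (0.040195830166339874, 0.011765435338020325), 61.010986328125) [ 0.46626756 -0.13595134] 0.21575730012456848
roof 2818 ((0.45517855882644653, -0.1309657096862793), (0.0705099105834961, 0.05150146037340164), 61.455745697021484) [ 0.46577713 -0.13077649] 0.17975585015587411
```

View pics/w1.png

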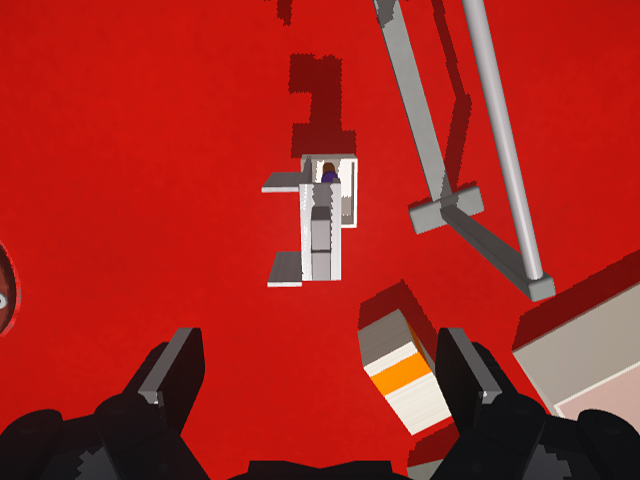

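The wrist view shows the tab centred between the open fingers at (321,235), with the flanges to the left and the lip to the right. The wrist cloud puts the tab at (0.4658, -0.1363), size 40x12 mm, so I'm descending.

Run:
```python
from h import *
go([.4658,-.1363,.187],-28.8)
```

```text
t=1.65 pos [ 0.4646 -0.1381  0.3108] ft [ 0.44 -0.93 -0.41] w 0.0857
tx 0.0028 ty 0.0004 tz 0.1547 | wx -0.0007 wy 0.0006 wz -0.0079 | dist 123.8 mm turn 0.7 deg
```

Emit:
{"method": "servo_tool", "body": {"increments": [{"tx":0.002,"ty":0,"tz":0.04,"wx":0,"wy":0,"wz":-0.008,"jaw":0},{"tx":0.002,"ty":0,"tz":0.08,"wx":0,"wy":0,"wz":-0.008,"jaw":0},{"tx":0.002,"ty":0,"tz":0.11,"wx":0,"wy":0,"wz":-0.008,"jaw":0},{"tx":0.002,"ty":0,"tz":0.135,"wx":0,"wy":0,"wz":-0.008,"jaw":0},{"tx":0.002,"ty":0,"tz":0.1545,"wx":0,"wy":0,"wz":-0.008,"jaw":0},{"tx":0.002,"ty":0,"tz":0.1545,"wx":0,"wy":0,"wz":-0.008,"jaw":0},{"tx":0.002,"ty":0,"tz":0.1545,"wx":0,"wy":0,"wz":-0.008,"jaw":0}]}}

```text
time: 2.23
position: [0.4645, -0.1376, 0.1868]
tcp_rot: [-2.705, -1.594, 0.003]
ft_force: [0.5, 0.3, 0.3]
gripper_width: 0.0855
```

Run:
```python
from h import *
go([.4658,-.1363,.187],-28.8)
```

```text
t=2.23 pos [ 0.4645 -0.1376  0.1868] ft [0.47 0.34 0.26] w 0.0855
tx 0.0022 ty 0.0007 tz -0.0002 | wx -0.0017 wy 0.0004 wz -0.0019 | dist 1.9 mm turn 0.2 deg
```

Emit:
{"method": "servo_tool", "body": {"newtons": 60, "increments": [{"tx":0.0015,"ty":0,"tz":0,"wx":0,"wy":0,"wz":0,"jaw":255},{"tx":0.0015,"ty":0,"tz":0,"wx":0,"wy":0,"wz":0,"jaw":255},{"tx":0.0015,"ty":0,"tz":0,"wx":0,"wy":0,"wz":0,"jaw":255},{"tx":0.0015,"ty":0,"tz":0,"wx":0,"wy":0,"wz":0,"jaw":255},{"tx":0.0015,"ty":0,"tz":0,"wx":0,"wy":0,"wz":0,"jaw":255},{"tx":0.0015,"ty":0,"tz":0,"wx":0,"wy":0,"wz":0,"jaw":255},{"tx":0.0015,"ty":0,"tz":0,"wx":0,"wy":0,"wz":0,"jaw":255},{"tx":0.0015,"ty":0,"tz":0,"wx":0,"wy":0,"wz":0,"jaw":255},{"tx":0.0015,"ty":0,"tz":0,"wx":0,"wy":0,"wz":0,"jaw":255},{"tx":0.0015,"ty":0,"tz":0,"wx":0,"wy":0,"wz":0,"jaw":255}]}}

```text
time: 3.07
position: [0.4668, -0.1357, 0.1883]
tcp_rot: [2.704, 1.598, 0.001]
ft_force: [0.1, 0.7, 2.9]
gripper_width: 0.0109
```

Emit:
{"method": "servo_tool", "body": {"increments": [{"tx":0,"ty":0,"tz":-0.02,"wx":0,"wy":0,"wz":0,"jaw":255},{"tx":0,"ty":0,"tz":-0.05,"wx":0,"wy":0,"wz":0,"jaw":255},{"tx":0,"ty":0,"tz":-0.08,"wx":0,"wy":0,"wz":0,"jaw":255},{"tx":0,"ty":0,"tz":-0.1,"wx":0,"wy":0,"wz":0,"jaw":255},{"tx":0,"ty":0,"tz":-0.115,"wx":0,"wy":0,"wz":0,"jaw":255},{"tx":0,"ty":0,"tz":-0.125,"wx":0,"wy":0,"wz":0,"jaw":255},{"tx":0,"ty":0,"tz":-0.125,"wx":0,"wy":0,"wz":0,"jaw":255}]}}

```text
time: 3.65
position: [0.4668, -0.1358, 0.2887]
tcp_rot: [2.703, 1.597, 0.002]
ft_force: [0.7, -0.1, -2.3]
gripper_width: 0.0109
```

```bash
cat >> h.py <<'E'
def stand(X,Y,z,O=(0.6085,-0.0035),yaw=-8.57):
    a=np.radians(yaw); xh=np.array([np.cos(a),np.sin(a)]); yh=np.array([-xh[1],xh[0]])
    return np.r_[np.array(O)+X*xh+Y*yh,z]
E
python3 - <<'E'
from h import *
go(stand(-.09,-.074,.273),-8.57)
E
```

```text
t=3.65 pos [ 0.4668 -0.1358  0.2887] ft [ 0.66 -0.12 -2.35] w 0.0109
tx 0.1046 ty 0.0018 tz 0.0196 | wx 0.0011 wy 0.0001 wz -0.2252 | dist 85.1 mm turn 20.3 deg
```

Emit:
{"method": "servo_tool", "body": {"increments": [{"tx":0.02,"ty":0,"tz":0.004,"wx":0,"wy":0,"wz":-0.04,"jaw":255},{"tx":0.04,"ty":0,"tz":0.008,"wx":0,"wy":0,"wz":-0.09,"jaw":255},{"tx":0.06,"ty":0.001,"tz":0.012,"wx":0,"wy":0,"wz":-0.14,"jaw":255},{"tx":0.08,"ty":0.002,"tz":0.016,"wx":0,"wy":0,"wz":-0.19,"jaw":255},{"tx":0.095,"ty":0.002,"tz":0.019,"wx":0,"wy":0,"wz":-0.215,"jaw":255},{"tx":0.1046,"ty":0.002,"tz":0.0196,"wx":0,"wy":0,"wz":-0.225,"jaw":255},{"tx":0.1046,"ty":0.002,"tz":0.0196,"wx":0,"wy":0,"wz":-0.225,"jaw":255},{"tx":0.1046,"ty":0.002,"tz":0.0196,"wx":0,"wy":0,"wz":-0.225,"jaw":255}]}}

```text
time: 4.32
position: [0.5078, -0.0631, 0.2714]
tcp_rot: [-2.381, -2.048, 0.002]
ft_force: [-0.2, -0.0, -2.8]
gripper_width: 0.0108
```

Run:
```python
from h import *
go(stand(0,-.074,.273),-8.57)
im,d,c,T=grab('wrist','pics/w2.png'); W=cloud(d,c,T)
im=im.astype(int); red=(im[...,0]>1.8*im[...,1]+30); P=W[np.isfinite(W[...,2])&~red]
S=(P-np.r_[.6085,-.0035,0]); a=np.radians(-8.57); X=S[:,0]*np.cos(a)+S[:,1]*np.sin(a); Y=-S[:,0]*np.sin(a)+S[:,1]*np.cos(a); Z=P[:,2]
k=(abs(X)<.025)&(Y>-.2)&(Y<.06)&(Z>.19)&(Z<.23)
p=np.polyfit(Y[k],X[k],1); print('rail n',k.sum(),'X@mid',p,np.polyval(p,-.074),'z max',np.percentile(Z[k],98))
print(np.percentile(X[k],[2,98]))
# carrier seen: roof/tab
k=(X>-.16)&(X<-.02)&(Y>-.14)&(Y<0)&(Z>.24)
print('carrier near',k.sum())
for lo in np.arange(.24,.32,.01):
    kk=k&(Z>lo)&(Z<=lo+.01); 
    if kk.sum()>20: print(lo.round(2),kk.sum(),np.percentile(X[kk],[2,98]).round(4),np.percentile(Y[kk],[2,98]).round(4))
k=(Z>.268)&(abs(X)<.05)&(Y>-.02); print('keeper/clip',k.sum(), np.percentile(Y[k],[1,99]) if k.sum() else '')
```

```text
t=4.32 pos [ 0.5078 -0.0631  0.2714] ft [-0.25 -0.02 -2.78] w 0.0108
tx -0.0001 ty 0.1134 tz -0.0022 | wx -0.0009 wy 0.0004 wz -0.0003 | dist 90.7 mm turn 0.1 deg
rail n 8494 X@mid [ 0.00022177 -0.00102707] -0.0010434767844486863 z max 0.21460320175854808
[-0.00468292  0.00430466]
carrier near 53663
0.24 749 [-0.1282 -0.0777] [-0.1081 -0.0402]
0.25 855 [-0.1281 -0.0776] [-0.1079 -0.0401]
0.26 4515 [-0.1244 -0.0771] [-0.0671 -0.0403]
0.27 1404 [-0.1275 -0.0748] [-0.0666 -0.0402]
0.28 1430 [-0.109  -0.0721] [-0.0669 -0.055 ]
0.29 5072 [-0.1075 -0.0735] [-0.0934 -0.0553]
0.3 1815 [-0.1075 -0.0739] [-0.0833 -0.0613]
0.31 3681 [-0.1235 -0.0568] [-0.0808 -0.0595]
0.32 11876 [-0.1308 -0.05  ] [-0.0826 -0.06  ]
keeper/clip 7357 [-0.00168986  0.03966913]
```

View pics/w2.png

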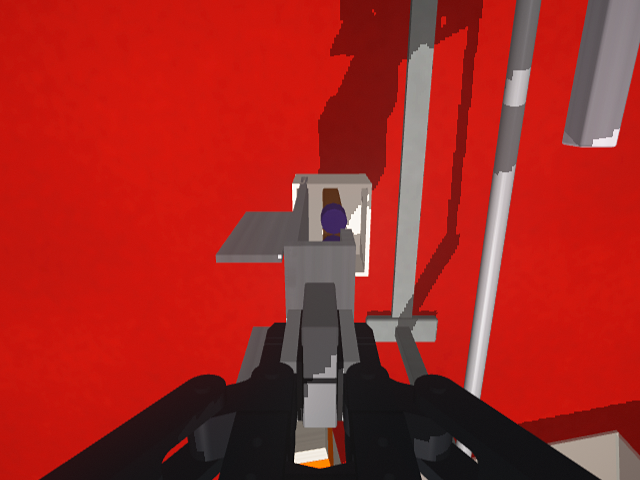

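The wrist view shows the carrier gripped upright and squared to the rail (rail at about (500,200), keeper end at (590,135)). Lip and flange edges agree that the hook centre is at X = -0.0905. The rail is at X = -0.001, so I move across and lower it.

Emit:
{"method": "servo_tool", "body": {"increments": [{"tx":0,"ty":0.02,"tz":0,"wx":0,"wy":0,"wz":0,"jaw":255},{"tx":0,"ty":0.045,"tz":0,"wx":0,"wy":0,"wz":0,"jaw":255},{"tx":0,"ty":0.07,"tz":0,"wx":0,"wy":0,"wz":0,"jaw":255},{"tx":0,"ty":0.09,"tz":0,"wx":0,"wy":0,"wz":0,"jaw":255},{"tx":0,"ty":0.105,"tz":0,"wx":0,"wy":0,"wz":0,"jaw":255},{"tx":0,"ty":0.112,"tz":0,"wx":0,"wy":0,"wz":0,"jaw":255},{"tx":0,"ty":0.112,"tz":0,"wx":0,"wy":0,"wz":0,"jaw":255},{"tx":0,"ty":0.112,"tz":0,"wx":0,"wy":0,"wz":0,"jaw":255},{"tx":0,"ty":0.112,"tz":0.012,"wx":0,"wy":0,"wz":0,"jaw":255},{"tx":0,"ty":0.112,"tz":0.022,"wx":0,"wy":0,"wz":0,"jaw":255},{"tx":0,"ty":0.112,"tz":0.025,"wx":0,"wy":0,"wz":0,"jaw":255},{"tx":0,"ty":0.112,"tz":0.025,"wx":0,"wy":0,"wz":0,"jaw":255}]}}

```text
time: 5.37
position: [0.5951, -0.076, 0.2498]
tcp_rot: [-2.379, -2.047, 0.004]
ft_force: [-0.6, 0.9, -2.4]
gripper_width: 0.0111
```

```bash
python3 - <<'E'
from h import *
go(stand(-.001,-.074,.2285),-8.57)
im,d,c,T=grab('wrist','pics/w3.png'); W=cloud(d,c,T)
im=im.astype(int); red=(im[...,0]>1.8*im[...,1]+30); P=W[np.isfinite(W[...,2])&~red]
S=(P-np.r_[.6085,-.0035,0]); a=np.radians(-8.57); X=S[:,0]*np.cos(a)+S[:,1]*np.sin(a); Y=-S[:,0]*np.sin(a)+S[:,1]*np.cos(a); Z=P[:,2]
k=(abs(X)<.02)&(Y>-.035)&(Y<.06)&(Z>.19)&(Z<.23); print('rail',X[k].mean(),np.percentile(X[k],[2,98]))
k=(abs(X)<.04)&(Y<-.035)&(Y>-.1)&(Z>.22)&(Z<.25)
for lo in np.arange(.22,.25,.005):
    kk=k&(Z>lo)&(Z<=lo+.005); print(lo.round(3),kk.sum(),np.percentile(X[kk],[2,98]).round(4) if kk.sum()>5 else '')
E
python3 - <<'E'
E
```

```text
t=5.37 pos [ 0.5951 -0.076   0.2498] ft [-0.63  0.93 -2.42] w 0.0111
tx -0.0004 ty 0.0020 tz 0.0266 | wx -0.0026 wy -0.0002 wz -0.0002 | dist 21.4 mm turn 0.2 deg
rail 0.0005398511020989781 [-0.00406687  0.00529465]
0.22 261 [-0.0393  0.0107]
0.225 300 [-0.0392  0.0108]
0.23 307 [-0.0392  0.0106]
0.235 586 [-0.0391  0.011 ]
0.24 3950 [-0.033   0.0111]
0.245 456 [-0.0391  0.0029]
```

View pics/w3.png

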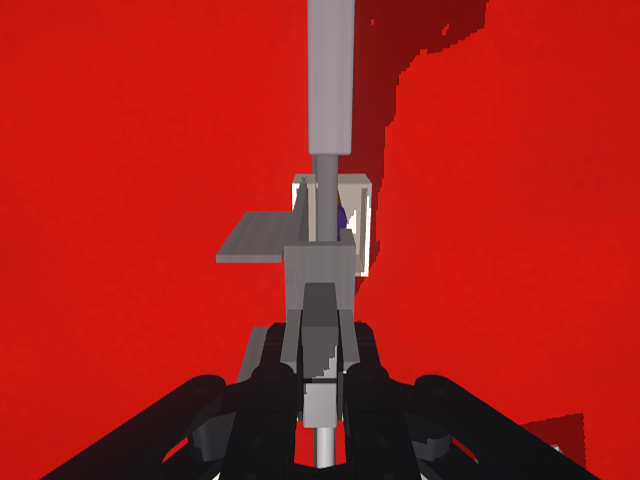

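The view confirms the rail enters the hook mouth, running under the roof at about (325,200), and the tray has passed underneath. The hook sits about 2.5 mm short of the rail in X, so I correct that and lower.

Emit:
{"method": "servo_tool", "body": {"increments": [{"tx":0,"ty":0.003,"tz":0.0,"wx":0,"wy":0,"wz":0,"jaw":255},{"tx":0,"ty":0.003,"tz":0.007,"wx":0,"wy":0,"wz":0,"jaw":255},{"tx":0,"ty":0.003,"tz":0.013,"wx":0,"wy":0,"wz":0,"jaw":255},{"tx":0,"ty":0.003,"tz":0.019,"wx":0,"wy":0,"wz":0,"jaw":255},{"tx":0,"ty":0.003,"tz":0.023,"wx":0,"wy":0,"wz":0,"jaw":255},{"tx":0,"ty":0.003,"tz":0.0255,"wx":0,"wy":0,"wz":0,"jaw":255},{"tx":0,"ty":0.003,"tz":0.0255,"wx":0,"wy":0,"wz":0,"jaw":255}]}}

```text
time: 6.0
position: [0.5986, -0.0767, 0.2306]
tcp_rot: [-2.38, -2.048, 0.002]
ft_force: [-0.5, 0.3, -3.1]
gripper_width: 0.0109
```

Emit:
{"method": "servo_tool", "body": {"increments": [{"tx":0,"ty":0,"tz":0.0015,"wx":0,"wy":0,"wz":0,"jaw":255},{"tx":0,"ty":0,"tz":0.003,"wx":0,"wy":0,"wz":0,"jaw":255},{"tx":0,"ty":0,"tz":0.003,"wx":0,"wy":0,"wz":0,"jaw":255}]}}

```text
time: 6.25
position: [0.5991, -0.0768, 0.2292]
tcp_rot: [-2.382, -2.049, -0.0]
ft_force: [0.2, -1.0, -3.0]
gripper_width: 0.011
```

Emit:
{"method": "servo_tool", "body": {"increments": [{"tx":0,"ty":0,"tz":0.001,"wx":0,"wy":0,"wz":0,"jaw":255},{"tx":0,"ty":0,"tz":0.002,"wx":0,"wy":0,"wz":0,"jaw":255},{"tx":0,"ty":0,"tz":0.003,"wx":0,"wy":0,"wz":0,"jaw":255},{"tx":0,"ty":0,"tz":0.003,"wx":0,"wy":0,"wz":0,"jaw":255}]}}

```text
time: 6.58
position: [0.5994, -0.0768, 0.2283]
tcp_rot: [2.381, 2.048, 0.001]
ft_force: [-1.3, 1.1, 4.2]
gripper_width: 0.011
```

Contact with the rail (+4 N). Releasing.

Emit:
{"method": "servo_tool", "body": {"increments": [{"tx":0,"ty":0,"tz":0,"wx":0,"wy":0,"wz":0,"jaw":150},{"tx":0,"ty":0,"tz":0,"wx":0,"wy":0,"wz":0,"jaw":150},{"tx":0,"ty":0,"tz":0,"wx":0,"wy":0,"wz":0,"jaw":150},{"tx":0,"ty":0,"tz":0,"wx":0,"wy":0,"wz":0,"jaw":150},{"tx":0,"ty":0,"tz":0,"wx":0,"wy":0,"wz":0,"jaw":150},{"tx":0,"ty":0,"tz":0,"wx":0,"wy":0,"wz":0,"jaw":150},{"tx":0,"ty":0,"tz":0,"wx":0,"wy":0,"wz":0,"jaw":150},{"tx":0,"ty":0,"tz":-0.03,"wx":0,"wy":0,"wz":0,"jaw":150},{"tx":0,"ty":0,"tz":-0.07,"wx":0,"wy":0,"wz":0,"jaw":150},{"tx":0,"ty":0,"tz":-0.11,"wx":0,"wy":0,"wz":0,"jaw":150},{"tx":0,"ty":0,"tz":-0.11,"wx":0,"wy":0,"wz":0,"jaw":150}]}}

```text
time: 7.5
position: [0.6028, -0.0777, 0.3237]
tcp_rot: [2.373, 2.041, 0.013]
ft_force: [0.0, -0.0, 1.0]
gripper_width: 0.0351
```

```bash
cat >> h.py <<'E'
def look(n,save=None):
    im,d,c,T=grab(n,save); W=cloud(d,c,T)
    im=im.astype(int); red=(im[...,0]>1.8*im[...,1]+30); P=W[np.isfinite(W[...,2])&~red]; C=im[np.isfinite(W[...,2])&~red]
    S=(P-np.r_[.6085,-.0035,0]); a=np.radians(-8.57)
    return S[:,0]*np.cos(a)+S[:,1]*np.sin(a), -S[:,0]*np.sin(a)+S[:,1]*np.cos(a), P[:,2], C
E
python3 - <<'E'
from h import *
X,Y,Z,C=look('wrist','pics/w4.png')
def p(nm,k): print(nm,k.sum(),'X',np.percentile(X[k],[2,98]).round(4),'Y',np.percentile(Y[k],[2,98]).round(4),'Z',np.median(Z[k]).round(4))
k=(abs(X)<.015)&(Y>-.12)&(Y<-.02)
p('tabtop',k&(Z>.25)&(Z<.262)); p('roof',k&(Z>.216)&(Z<.225)); p('flange',(X<-.015)&(X>-.05)&(Y>-.13)&(Y<-.02)&(Z>.17)&(Z<.235))
p('rail',(abs(X)<.02)&(Y>-.03)&(Y<.05)&(Z<.22)&(Z>.2)); 
go(stand(-.03,-.2,.30),-8.57,0)
go(stand(-.03,-.2,.30),-8.57,-30)
E
```

```text
tabtop 1502 X [-0.0031  0.0084] Y [-0.094  -0.0554] Z 0.2556
roof 2837 X [-0.0118  0.0147] Y [-0.1087 -0.0405] Z 0.2197
flange 1922 X [-0.0354 -0.0154] Y [-0.1095 -0.0403] Z 0.2098
rail 647 X [-0.0042  0.005 ] Y [-0.0295 -0.0063] Z 0.2128
t=7.55 pos [ 0.6018 -0.0774  0.3206] ft [ 0.74  0.2  -0.44] w 0.0354
tx -0.1573 ty -0.0432 tz 0.0255 | wx 0.0066 wy 0.0006 wz -0.0002 | dist 132.1 mm turn 0.6 deg
t=7.55 pos [ 0.6018 -0.0774  0.3206] ft [ 0.74  0.2  -0.44] w 0.0354
tx -0.1573 ty -0.0432 tz 0.0255 | wx -0.3268 wy 0.0006 wz -0.0000 | dist 132.1 mm turn 29.4 deg
```

View pics/w4.png

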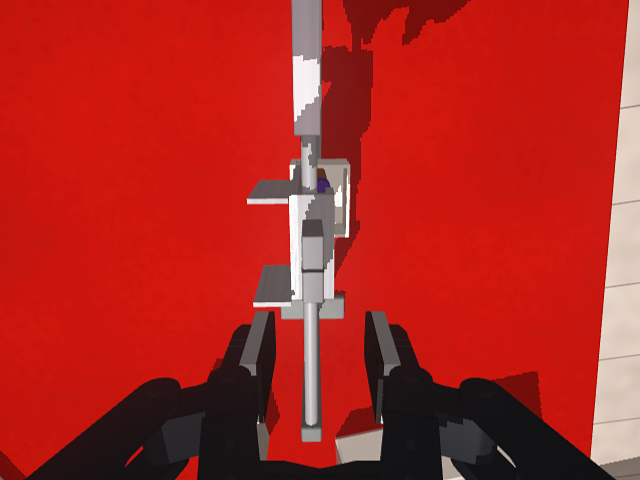

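The wrist view shows the carrier hanging free on the rail, tab at (313,240) and fingers clear. The cloud gives hook Y = -0.075, tab top 0.256 m and X centred. Next, the shut fingers go behind the -y flange, tilted 45 degrees so they stay clear of the keeper.

Run:
```python
from h import *
go(stand(-.09,-.155,.31),-8.57,-45)
```

```text
t=7.55 pos [ 0.6018 -0.0774  0.3206] ft [ 0.74  0.2  -0.44] w 0.0354
tx -0.1011 ty -0.1181 tz 0.0121 | wx -0.4934 wy 0.0007 wz 0.0000 | dist 124.8 mm turn 44.4 deg
```

Emit:
{"method": "servo_tool", "body": {"increments": [{"tx":-0.02,"ty":-0.03,"tz":0,"wx":0,"wy":0,"wz":0,"jaw":150},{"tx":-0.05,"ty":-0.06,"tz":0.0,"wx":-0.06,"wy":0,"wz":0,"jaw":255},{"tx":-0.08,"ty":-0.1,"tz":0.005,"wx":-0.13,"wy":0,"wz":0,"jaw":255},{"tx":-0.101,"ty":-0.118,"tz":0.012,"wx":-0.2,"wy":0,"wz":0,"jaw":255},{"tx":-0.101,"ty":-0.118,"tz":0.012,"wx":-0.27,"wy":0,"wz":0,"jaw":255},{"tx":-0.101,"ty":-0.118,"tz":0.012,"wx":-0.34,"wy":0,"wz":0,"jaw":255},{"tx":-0.101,"ty":-0.118,"tz":0.012,"wx":-0.41,"wy":0,"wz":0,"jaw":255},{"tx":-0.101,"ty":-0.118,"tz":0.012,"wx":-0.47,"wy":0,"wz":0,"jaw":255},{"tx":-0.101,"ty":-0.118,"tz":0.012,"wx":-0.493,"wy":0,"wz":0,"jaw":255},{"tx":-0.101,"ty":-0.118,"tz":0.012,"wx":-0.493,"wy":0,"wz":0,"jaw":255}]}}

```text
time: 8.38
position: [0.4912, -0.1416, 0.3009]
tcp_rot: [1.882, 1.615, 0.657]
ft_force: [0.1, 1.1, -0.3]
gripper_width: 0.0003
```

Run:
```python
from h import *
go(stand(-.028,-.15,.2),-8.57,-45)
X,Y,Z,C=look('side')
def p(nm,k): print(nm,k.sum(),'X',np.percentile(X[k],[2,98]).round(4) if k.sum() else '','Y',np.percentile(Y[k],[2,98]).round(4) if k.sum() else '')
p('tab',(abs(X)<.03)&(Y>-.12)&(Y<-.02)&(Z>.235)&(Z<.262))
p('flange',(X<-.016)&(X>-.05)&(Y>-.13)&(Y<-.02)&(Z>.17)&(Z<.235))
```

```text
t=8.38 pos [ 0.4912 -0.1416  0.3009] ft [ 0.07  1.09 -0.33] w 0.0003
tx 0.0049 ty -0.0273 tz 0.1493 | wx -0.0097 wy -0.0003 wz -0.0018 | dist 121.5 mm turn 0.9 deg
tab 221 X [-0.0051  0.0076] Y [-0.0945 -0.0552]
flange 484 X [-0.0376 -0.0163] Y [-0.111  -0.0396]
```

Emit:
{"method": "servo_tool", "body": {"increments": [{"tx":0.005,"ty":-0.006,"tz":0.03,"wx":-0.01,"wy":0,"wz":0,"jaw":255},{"tx":0.005,"ty":-0.014,"tz":0.07,"wx":-0.01,"wy":0,"wz":0,"jaw":255},{"tx":0.005,"ty":-0.022,"tz":0.11,"wx":-0.01,"wy":0,"wz":0,"jaw":255},{"tx":0.005,"ty":-0.027,"tz":0.14,"wx":-0.01,"wy":0,"wz":0,"jaw":255},{"tx":0.005,"ty":-0.027,"tz":0.149,"wx":-0.01,"wy":0,"wz":0,"jaw":255},{"tx":0.005,"ty":-0.027,"tz":0.149,"wx":-0.01,"wy":0,"wz":0,"jaw":255},{"tx":0.005,"ty":-0.027,"tz":0.149,"wx":-0.01,"wy":0,"wz":0,"jaw":255}]}}

```text
time: 9.02
position: [0.5622, -0.1488, 0.2055]
tcp_rot: [1.865, 1.605, 0.669]
ft_force: [-0.3, -0.2, 0.6]
gripper_width: 0.0
```

Run:
```python
from h import *
go(stand(-.028,-.06,.2),-8.57,-45)
go(stand(-.028,.035,.2),-8.57,-45)
look('side','pics/s5.png')
a=cv2.imread('pics/s5.png')[100:300,190:457]; cv2.imwrite('pics/c5.png',cv2.resize(a,(800,600)))
```

```text
t=9.02 pos [ 0.5622 -0.1488  0.2055] ft [-0.27 -0.23  0.61] w 0.0
tx 0.1132 ty -0.0083 tz 0.0014 | wx 0.0029 wy -0.0002 wz 0.0001 | dist 90.8 mm turn 0.3 deg
t=9.02 pos [ 0.5622 -0.1488  0.2055] ft [-0.27 -0.23  0.61] w 0.0
tx 0.2320 ty -0.0082 tz 0.0015 | wx 0.0029 wy -0.0002 wz 0.0001 | dist 185.7 mm turn 0.3 deg
```

View pics/c5.png

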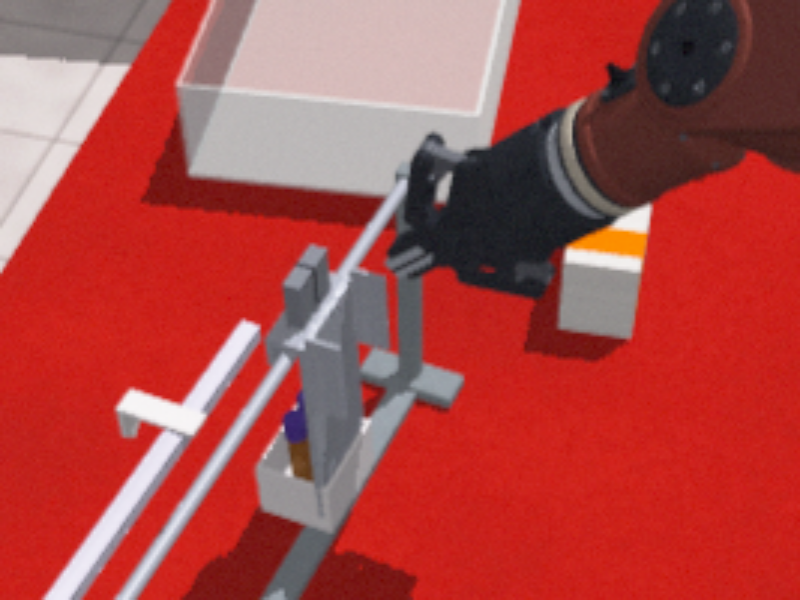

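The crop shows the carrier hanging upright at (310,380) and the fingertips at (410,255) behind its -y flange. I check the gripper's clearance to the keeper line before pushing.

Run:
```python
from h import *
for n in('scene','side'):
    X,Y,Z,C=look(n)
    k=(C.max(1)<70)&(Y>-.2)&(Y<-.1)&(X<.03)&(X>-.15)&(Z>.17)&(Z<.4)
    for lo in np.arange(.17,.33,.02):
        kk=k&(Z>lo)&(Z<=lo+.02)
        if kk.sum()>3: print(n,lo.round(2),kk.sum(),'Xmax',np.percentile(X[kk],98).round(3),'Y',np.percentile(Y[kk],[2,98]).round(3))
```

```text
scene 0.21 59 Xmax -0.022 Y [-0.151 -0.136]
scene 0.23 164 Xmax -0.028 Y [-0.152 -0.132]
scene 0.25 216 Xmax -0.037 Y [-0.156 -0.129]
scene 0.27 261 Xmax -0.037 Y [-0.156 -0.129]
scene 0.29 245 Xmax -0.039 Y [-0.155 -0.111]
scene 0.31 413 Xmax -0.055 Y [-0.167 -0.111]
side 0.19 8 Xmax -0.029 Y [-0.146 -0.141]
side 0.21 181 Xmax -0.025 Y [-0.16  -0.137]
side 0.23 299 Xmax -0.034 Y [-0.159 -0.134]
side 0.25 344 Xmax -0.04 Y [-0.158 -0.132]
side 0.27 253 Xmax -0.041 Y [-0.147 -0.119]
side 0.29 354 Xmax -0.044 Y [-0.148 -0.113]
side 0.31 405 Xmax -0.048 Y [-0.156 -0.113]
```

Over 30 mm clear. Pushing gently.

Emit:
{"method": "servo_tool", "body": {"increments": [{"tx":0.01,"ty":-0.004,"tz":0,"wx":0,"wy":0,"wz":0,"jaw":255},{"tx":0.02,"ty":-0.008,"tz":0,"wx":0,"wy":0,"wz":0,"jaw":255},{"tx":0.028,"ty":-0.008,"tz":0,"wx":0,"wy":0,"wz":0,"jaw":255},{"tx":0.034,"ty":-0.008,"tz":0,"wx":0,"wy":0,"wz":0,"jaw":255},{"tx":0.038,"ty":-0.008,"tz":0,"wx":0,"wy":0,"wz":0,"jaw":255},{"tx":0.042,"ty":-0.008,"tz":0,"wx":0,"wy":0,"wz":0,"jaw":255},{"tx":0.046,"ty":-0.008,"tz":0,"wx":0,"wy":0,"wz":0,"jaw":255},{"tx":0.05,"ty":-0.008,"tz":0,"wx":0,"wy":0,"wz":0,"jaw":255},{"tx":0.054,"ty":-0.008,"tz":0,"wx":0,"wy":0,"wz":0,"jaw":255},{"tx":0.058,"ty":-0.008,"tz":0,"wx":0,"wy":0,"wz":0,"jaw":255},{"tx":0.062,"ty":-0.008,"tz":0,"wx":0,"wy":0,"wz":0,"jaw":255},{"tx":0.066,"ty":-0.008,"tz":0,"wx":0,"wy":0,"wz":0,"jaw":255}]}}

```text
time: 10.17
position: [0.5649, -0.0957, 0.2003]
tcp_rot: [1.865, 1.604, 0.669]
ft_force: [-2.1, -1.8, -0.3]
gripper_width: -0.0002
```

```bash
cat >> h.py <<'E'
def where():
    for n in('scene','side'):
        X,Y,Z,C=look(n)
        k=(abs(X)<.03)&(Y>-.15)&(Y<.14)&(Z>.227)&(Z<.261)&(abs(C.max(1)-C.min(1))<40)&(C.max(1)>75)&(X<.012)
        r=(X>.009)&(X<.02)&(Y>-.15)&(Y<.15)&(Z>.2)&(Z<.222)
        t=(C[:,2]>C[:,1]*1.5)&(X<.05)&(X>0)&(Z>.1)&(Z<.17)&(Y>-.15)&(Y<.2)
        f=(X<-.018)&(X>-.04)&(Y>-.15)&(Y<.16)&(Z>.168)&(Z<.19)&(C.max(1)>75)
        c=(X>.012)&(X<.045)&(Z>.272)&(Y>.03)&(Y<.13)
        for nm,q in dict(tab=k,lip=r,caps=t,flange=f,clip=c).items():
            if q.sum()>5: print(n,nm,q.sum(),'X',np.percentile(X[q],[2,98]).round(4),'Y',np.percentile(Y[q],[2,98]).round(4),'mid',np.mean(np.percentile(Y[q],[2,98])).round(4))
E
python3 - <<'E'
from h import *
go(stand(-.028,.035,.2),-8.57,-45)
where()
E
```

```text
t=10.17 pos [ 0.5649 -0.0957  0.2003] ft [-2.1  -1.78 -0.32] w -0.0002
tx 0.1659 ty 0.0008 tz 0.0014 | wx 0.0030 wy 0.0003 wz -0.0002 | dist 132.7 mm turn 0.3 deg
scene tab 315 X [-0.0234  0.0094] Y [-0.0828 -0.0161] mid -0.0494
scene lip 278 X [0.0093 0.0189] Y [-0.086  -0.0167] mid -0.0513
scene caps 167 X [0.0083 0.0227] Y [-0.0756 -0.0229] mid -0.0492
scene flange 18 X [-0.031 -0.02 ] Y [-0.0153 -0.0138] mid -0.0146
scene clip 147 X [0.0128 0.0367] Y [0.0753 0.091 ] mid 0.0831
side tab 293 X [-0.0269  0.0063] Y [-0.0849 -0.0173] mid -0.0511
side lip 68 X [0.0091 0.0172] Y [-0.0444 -0.0178] mid -0.0311
side caps 79 X [0.0072 0.0208] Y [-0.0504 -0.0243] mid -0.0373
side flange 128 X [-0.0367 -0.0187] Y [-0.086  -0.0151] mid -0.0506
side clip 122 X [0.0125 0.0352] Y [0.0728 0.0884] mid 0.0806
```

Carrier sliding, now about 132 mm short of the pointer. Continuing.

Emit:
{"method": "servo_tool", "body": {"increments": [{"tx":0.005,"ty":0,"tz":0,"wx":0,"wy":0,"wz":0,"jaw":255},{"tx":0.01,"ty":0,"tz":0,"wx":0,"wy":0,"wz":0,"jaw":255},{"tx":0.016,"ty":0,"tz":0,"wx":0,"wy":0,"wz":0,"jaw":255},{"tx":0.022,"ty":0,"tz":0,"wx":0,"wy":0,"wz":0,"jaw":255},{"tx":0.028,"ty":0,"tz":0,"wx":0,"wy":0,"wz":0,"jaw":255},{"tx":0.034,"ty":0,"tz":0,"wx":0,"wy":0,"wz":0,"jaw":255},{"tx":0.04,"ty":0,"tz":0,"wx":0,"wy":0,"wz":0,"jaw":255},{"tx":0.046,"ty":0,"tz":0,"wx":0,"wy":0,"wz":0,"jaw":255},{"tx":0.052,"ty":0,"tz":0,"wx":0,"wy":0,"wz":0,"jaw":255},{"tx":0.058,"ty":0,"tz":0,"wx":0,"wy":0,"wz":0,"jaw":255},{"tx":0.064,"ty":0,"tz":0,"wx":0,"wy":0,"wz":0,"jaw":255},{"tx":0.07,"ty":0,"tz":0,"wx":0,"wy":0,"wz":0,"jaw":255}]}}

```text
time: 11.27
position: [0.5729, -0.0402, 0.1998]
tcp_rot: [1.866, 1.606, 0.668]
ft_force: [-1.7, -2.4, 2.3]
gripper_width: -0.0003
```

Emit:
{"method": "servo_tool", "body": {"increments": [{"tx":0.006,"ty":0,"tz":0,"wx":0,"wy":0,"wz":0,"jaw":255},{"tx":0.012,"ty":0,"tz":0,"wx":0,"wy":0,"wz":0,"jaw":255},{"tx":0.018,"ty":0,"tz":0,"wx":0,"wy":0,"wz":0,"jaw":255},{"tx":0.024,"ty":0,"tz":0,"wx":0,"wy":0,"wz":0,"jaw":255},{"tx":0.03,"ty":0,"tz":0,"wx":0,"wy":0,"wz":0,"jaw":255},{"tx":0.036,"ty":0,"tz":0,"wx":0,"wy":0,"wz":0,"jaw":255},{"tx":0.042,"ty":0,"tz":0,"wx":0,"wy":0,"wz":0,"jaw":255},{"tx":0.048,"ty":0,"tz":0,"wx":0,"wy":0,"wz":0,"jaw":255},{"tx":0.053,"ty":0,"tz":0,"wx":0,"wy":0,"wz":0,"jaw":255},{"tx":0.057,"ty":0,"tz":0,"wx":0,"wy":0,"wz":0,"jaw":255},{"tx":0.06,"ty":0,"tz":0,"wx":0,"wy":0,"wz":0,"jaw":255},{"tx":0.06,"ty":0,"tz":0,"wx":0,"wy":0,"wz":0,"jaw":255}]}}

```text
time: 12.27
position: [0.5799, 0.0074, 0.1996]
tcp_rot: [1.866, 1.606, 0.668]
ft_force: [-2.0, -0.8, 0.6]
gripper_width: 0.0
```

Run:
```python
from h import *
go(stand(-.028,.035,.2),-8.57,-45)
where()
```

```text
t=12.27 pos [0.5799 0.0074 0.1996] ft [-2.03 -0.81  0.63] w 0.0
tx 0.0356 ty 0.0020 tz 0.0014 | wx 0.0017 wy -0.0001 wz 0.0001 | dist 28.5 mm turn 0.2 deg
scene tab 187 X [0.0015 0.0084] Y [0.0338 0.069 ] mid 0.0514
scene lip 231 X [0.01   0.0188] Y [0.0182 0.0873] mid 0.0527
scene caps 174 X [0.0086 0.0245] Y [0.0287 0.0808] mid 0.0547
scene flange 13 X [-0.031  -0.0195] Y [0.089  0.0904] mid 0.0897
scene clip 143 X [0.0138 0.037 ] Y [0.075  0.0909] mid 0.083
side tab 250 X [-0.027   0.0044] Y [0.0189 0.0865] mid 0.0527
side lip 68 X [0.0097 0.017 ] Y [0.0611 0.0854] mid 0.0732
side caps 68 X [0.0071 0.0208] Y [0.0651 0.0801] mid 0.0726
side flange 132 X [-0.037  -0.0185] Y [0.0177 0.0887] mid 0.0532
side clip 119 X [0.0125 0.0351] Y [0.0731 0.0891] mid 0.0811
```

Emit:
{"method": "servo_tool", "body": {"increments": [{"tx":0.004,"ty":0,"tz":0,"wx":0,"wy":0,"wz":0,"jaw":255},{"tx":0.008,"ty":0,"tz":0,"wx":0,"wy":0,"wz":0,"jaw":255},{"tx":0.012,"ty":0,"tz":0,"wx":0,"wy":0,"wz":0,"jaw":255},{"tx":0.016,"ty":0,"tz":0,"wx":0,"wy":0,"wz":0,"jaw":255},{"tx":0.02,"ty":0,"tz":0,"wx":0,"wy":0,"wz":0,"jaw":255},{"tx":0.024,"ty":0,"tz":0,"wx":0,"wy":0,"wz":0,"jaw":255},{"tx":0.028,"ty":0,"tz":0,"wx":0,"wy":0,"wz":0,"jaw":255},{"tx":0.031,"ty":0,"tz":0,"wx":0,"wy":0,"wz":0,"jaw":255},{"tx":0.034,"ty":0,"tz":0,"wx":0,"wy":0,"wz":0,"jaw":255},{"tx":0.036,"ty":0,"tz":0,"wx":0,"wy":0,"wz":0,"jaw":255},{"tx":0.036,"ty":0,"tz":0,"wx":0,"wy":0,"wz":0,"jaw":255},{"tx":0.036,"ty":0,"tz":0,"wx":0,"wy":0,"wz":0,"jaw":255}]}}

```text
time: 13.37
position: [0.5846, 0.0356, 0.2002]
tcp_rot: [1.865, 1.605, 0.669]
ft_force: [-1.2, -1.4, 0.4]
gripper_width: 0.0001
```

Run:
```python
from h import *
go(stand(-.028,.035,.2),-8.57,-45)
where()
```

```text
t=13.37 pos [0.5846 0.0356 0.2002] ft [-1.19 -1.44  0.38] w 0.0001
tx -0.0002 ty 0.0011 tz 0.0014 | wx 0.0029 wy -0.0001 wz -0.0001 | dist 1.4 mm turn 0.3 deg
scene tab 147 X [-0.002  0.009] Y [0.062  0.1018] mid 0.0819
scene lip 247 X [0.0099 0.0188] Y [0.0469 0.1154] mid 0.0812
scene caps 178 X [0.0057 0.0223] Y [0.056  0.1092] mid 0.0826
scene flange 9 X [-0.0315 -0.0221] Y [0.118  0.1189] mid 0.1185
scene clip 145 X [0.0124 0.0367] Y [0.0752 0.091 ] mid 0.0831
side tab 260 X [-0.0272  0.0052] Y [0.0458 0.1152] mid 0.0805
side lip 63 X [0.0097 0.0173] Y [0.0911 0.1142] mid 0.1026
side caps 67 X [0.0067 0.0199] Y [0.0922 0.1083] mid 0.1002
side flange 136 X [-0.0376 -0.0184] Y [0.0469 0.1168] mid 0.0819
side clip 120 X [0.0124 0.0352] Y [0.0723 0.0887] mid 0.0805
```

Aligned within about 1-2 mm. Backing off, then retreating along the tool axis.

Emit:
{"method": "servo_tool", "body": {"increments": [{"tx":-0.004,"ty":0,"tz":0,"wx":0,"wy":0,"wz":0,"jaw":255},{"tx":-0.015,"ty":0,"tz":0,"wx":0,"wy":0,"wz":0,"jaw":255},{"tx":-0.04,"ty":0,"tz":0,"wx":0,"wy":0,"wz":0,"jaw":255},{"tx":-0.06,"ty":0,"tz":0,"wx":0,"wy":0,"wz":0,"jaw":255},{"tx":-0.06,"ty":0,"tz":-0.04,"wx":0,"wy":0,"wz":0,"jaw":255},{"tx":-0.06,"ty":0,"tz":-0.08,"wx":0,"wy":0,"wz":0,"jaw":255},{"tx":-0.06,"ty":0,"tz":-0.12,"wx":0,"wy":0,"wz":0,"jaw":255},{"tx":-0.06,"ty":0,"tz":-0.15,"wx":0,"wy":0,"wz":0,"jaw":255},{"tx":-0.06,"ty":0,"tz":-0.15,"wx":0,"wy":0,"wz":0,"jaw":255},{"tx":-0.06,"ty":0,"tz":-0.15,"wx":0,"wy":0,"wz":0,"jaw":255},{"tx":-0.06,"ty":0,"tz":-0.15,"wx":0,"wy":0,"wz":0,"jaw":255},{"tx":-0.06,"ty":0,"tz":-0.15,"wx":0,"wy":0,"wz":0,"jaw":255}]}}

```text
time: 14.47
position: [0.4931, 0.0007, 0.283]
tcp_rot: [1.867, 1.606, 0.667]
ft_force: [0.6, 0.4, -0.8]
gripper_width: -0.0
```

Run:
```python
from h import *
s=robot.state(); print(s['time'],s['position'],s['ft_force'])
where()
look('scene','pics/s9.png')
a=cv2.imread('pics/s9.png')[180:400,190:490]; cv2.imwrite('pics/c9.png',cv2.resize(a,(800,587),interpolation=cv2.INTER_CUBIC))
```

```text
14.4667 [0.49309027 0.00065133 0.2829675 ] [ 0.63977957  0.35092443 -0.82984304]
scene tab 165 X [-0.0127  0.0115] Y [0.0618 0.1164] mid 0.0891
scene lip 234 X [0.0095 0.0186] Y [0.0468 0.1158] mid 0.0813
scene caps 164 X [0.0015 0.0159] Y [0.0552 0.109 ] mid 0.0821
scene flange 12 X [-0.0328 -0.023 ] Y [0.1178 0.119 ] mid 0.1184
scene clip 144 X [0.013  0.0368] Y [0.0753 0.0909] mid 0.0831
side tab 250 X [-0.0279  0.0062] Y [0.046  0.1155] mid 0.0808
side lip 67 X [0.0091 0.0168] Y [0.0921 0.1142] mid 0.1031
side caps 57 X [0.0002 0.0133] Y [0.0938 0.1076] mid 0.1007
side flange 144 X [-0.0398 -0.0186] Y [0.0466 0.1164] mid 0.0815
side clip 120 X [0.0127 0.0361] Y [0.072  0.0889] mid 0.0805
```

View pics/c9.png

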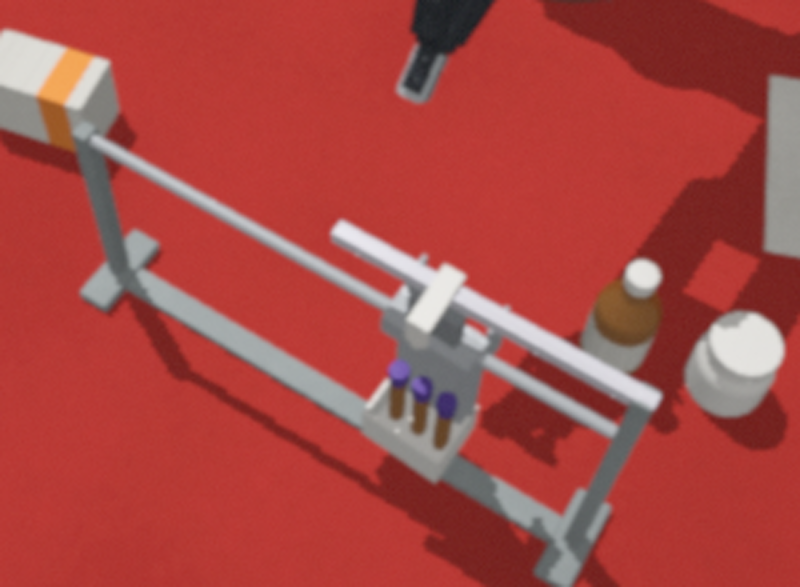

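The crop shows the carrier hanging under the keeper with its tab beneath the white clip (437,300). Box, bottle and jar are where they were. The caps shifted about 5 mm in X after I backed off, so the carrier may be swinging slightly. I'll wait for it to settle and check again.

Emit:
{"method": "servo_tool", "body": {"increments": [{"tx":0,"ty":0,"tz":0,"wx":0,"wy":0,"wz":0,"jaw":255},{"tx":0,"ty":0,"tz":0,"wx":0,"wy":0,"wz":0,"jaw":255},{"tx":0,"ty":0,"tz":0,"wx":0,"wy":0,"wz":0,"jaw":255},{"tx":0,"ty":0,"tz":0,"wx":0,"wy":0,"wz":0,"jaw":255},{"tx":0,"ty":0,"tz":0,"wx":0,"wy":0,"wz":0,"jaw":255},{"tx":0,"ty":0,"tz":0,"wx":0,"wy":0,"wz":0,"jaw":255},{"tx":0,"ty":0,"tz":0,"wx":0,"wy":0,"wz":0,"jaw":255},{"tx":0,"ty":0,"tz":0,"wx":0,"wy":0,"wz":0,"jaw":255},{"tx":0,"ty":0,"tz":0,"wx":0,"wy":0,"wz":0,"jaw":255},{"tx":0,"ty":0,"tz":0,"wx":0,"wy":0,"wz":0,"jaw":255},{"tx":0,"ty":0,"tz":0,"wx":0,"wy":0,"wz":0,"jaw":255},{"tx":0,"ty":0,"tz":0,"wx":0,"wy":0,"wz":0,"jaw":255}]}}

```text
time: 15.62
position: [0.4933, 0.0007, 0.2848]
tcp_rot: [1.865, 1.604, 0.669]
ft_force: [-0.6, 0.8, -0.1]
gripper_width: 0.0
```

Emit:
{"method": "servo_tool", "body": {"increments": [{"tx":0,"ty":0,"tz":0,"wx":0,"wy":0,"wz":0,"jaw":255},{"tx":0,"ty":0,"tz":0,"wx":0,"wy":0,"wz":0,"jaw":255},{"tx":0,"ty":0,"tz":0,"wx":0,"wy":0,"wz":0,"jaw":255},{"tx":0,"ty":0,"tz":0,"wx":0,"wy":0,"wz":0,"jaw":255},{"tx":0,"ty":0,"tz":0,"wx":0,"wy":0,"wz":0,"jaw":255},{"tx":0,"ty":0,"tz":0,"wx":0,"wy":0,"wz":0,"jaw":255},{"tx":0,"ty":0,"tz":0,"wx":0,"wy":0,"wz":0,"jaw":255},{"tx":0,"ty":0,"tz":0,"wx":0,"wy":0,"wz":0,"jaw":255},{"tx":0,"ty":0,"tz":0,"wx":0,"wy":0,"wz":0,"jaw":255},{"tx":0,"ty":0,"tz":0,"wx":0,"wy":0,"wz":0,"jaw":255},{"tx":0,"ty":0,"tz":0,"wx":0,"wy":0,"wz":0,"jaw":255},{"tx":0,"ty":0,"tz":0,"wx":0,"wy":0,"wz":0,"jaw":255}]}}

```text
time: 16.62
position: [0.4933, 0.0007, 0.2848]
tcp_rot: [1.865, 1.604, 0.669]
ft_force: [-0.5, 0.2, 0.0]
gripper_width: 0.0001
```

Run:
```python
from h import *
print(robot.state()['time'])
for i in range(8):
    X,Y,Z,C=look('scene')
    t=(C[:,2]>C[:,1]*1.5)&(X<.05)&(X>-.03)&(Z>.1)&(Z<.17)&(Y>-.15)&(Y<.2)
    q=(X>.02)&(X<.05)&(Z>.05)&(Z<.09)&(Y>.03)&(Y<.13)
    print('caps',X[t].mean().round(4),Y[t].mean().round(4),'tray',X[q].mean().round(4),Y[q].mean().round(4))
where()
```

```text
16.6167
caps 0.0102 0.0817 tray 0.0335 0.0821
caps 0.0102 0.0818 tray 0.0335 0.0818
caps 0.01 0.082 tray 0.0336 0.0816
caps 0.01 0.082 tray 0.0335 0.0815
caps 0.01 0.0817 tray 0.0334 0.0821
caps 0.0101 0.082 tray 0.0336 0.0823
caps 0.0102 0.0817 tray 0.0335 0.0824
caps 0.0102 0.082 tray 0.0335 0.0823
scene tab 161 X [-0.0071  0.0106] Y [0.0619 0.102 ] mid 0.0819
scene lip 242 X [0.0096 0.0186] Y [0.0463 0.1158] mid 0.081
scene caps 173 X [0.0022 0.0175] Y [0.0548 0.1093] mid 0.082
scene flange 12 X [-0.0351 -0.0223] Y [0.118  0.1188] mid 0.1184
scene clip 146 X [0.013  0.0368] Y [0.0752 0.091 ] mid 0.0831
side tab 252 X [-0.0286  0.0052] Y [0.0461 0.1151] mid 0.0806
side lip 68 X [0.0093 0.0169] Y [0.0922 0.1138] mid 0.103
side caps 56 X [0.0017 0.0156] Y [0.0941 0.1076] mid 0.1009
side flange 150 X [-0.0393 -0.0184] Y [0.0464 0.1166] mid 0.0815
side clip 119 X [0.0126 0.0355] Y [0.0722 0.0889] mid 0.0806
```

At rest over 0.4 s of frames, within about 2 mm of the pointer. Handing in.

```bash
python3 -c "
from cell import robot
print(robot.finish_job())"
```

```text
the job is handed in; nothing more can be done
None
```

The carrier is hanging at rest on the rail under the keeper bar, in line with the white pointer, and the job is handed in (no verdict is reported).

I gripped the carrier by its tab, squared it to the rail, lowered the hook onto the open part (contact showed as about +4 N) and let go. I then pushed it along by its -y flange with the shut fingers, tilted 45° to stay over 30 mm clear of the keeper, and backed the arm away.

Last checks:
- **Alignment:** the hook's middle measured 0 to 2 mm from the pointer along the rail. Seen from the scene camera it was at 81–82 mm against 83.1 mm for the pointer. From the side camera it was at 80.6–81.5 mm against 80.6 mm. The two cameras differ by about 2 mm, as the calibration allows.
- **Rest:** it shifted about 5 mm across the rail after I backed off. After 2 s it had settled, moving no more than 0.2 mm across the rail over eight frames.
- **Bystanders and contact:** the box, bottle and jar looked unmoved in the last picture, though I did not measure them again. The arm was clear of everything with no contact force, at about 17 s of the 62 s allowed.

No check failed.

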